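Set the selector lever and hold the probe on the check pad

TASK

Do the daily check of the radiation probe: first swing the selector lever of the white check stand so that its pointer rests in the notch marked by the upright pin, and let go of it. Then lift the probe out of its holder and hold its nose square on the sloping round pad, centred inside the ring, pressing gently so that the sprung pad sinks about half of its 12 mm travel. Finish while still holding the probe there, with the pointer still in its notch and the jar, the source puck and the weight left where they are.

Things in the scene. Friction and masses are not known exactly. Their poses are not given: they have to be found in the camera images.
- stand: Check stand: fixed white steel block, 190 x 360 x 45 mm (its x, y, z); origin at the centre of its underside, on the table. Its x axis points from its front edge (the robot's side) to its back, z up. The selector lever is on its right part (-y), a round white turret (90 mm across, leaning 0.35 rad to the stand's -x) with the sprung pad on its left part (+y). It stands at another place and yaw each time.
- lever (a joint): Angle of the selector lever about its vertical pivot, 0 to 1.95 rad; it starts between 0 and 0.35 (lever pointing to the stand's right, -y) and grows clockwise seen from above, through pointing at the stand's front (-x) at 1.35. The three notches of the toothed steel quadrant are at 0.85, 1.35 and 1.85. Stiff friction (0.2 N m, about 3 N at the knob) keeps it where it is left; the notches are not felt.
- lever_pivot (a point): The lever's pivot axis, at the top face of the stand (45 mm over the table).
- lever_knob (a point): Centre of the lever's upright black round knob, 20 mm across and 46 mm high (from 61 to 107 mm over the table; this point is at 85 mm), 70 mm from the pivot axis. The knob is fixed to the lever. Grasp it from above; the steel lever arm under it is 12 mm wide, top at 61 mm.
- lever_tip (a point): Tip of the lever's steel pointer, on the lever's line, 92 mm from the pivot axis and 57 mm over the table; it sweeps above the teeth of the quadrant.
- pin_foot (a point): Foot of the marking pin: an upright dark steel pin, 10 mm across and 16 mm high (top 61 mm over the table), fixed on the stand just outside one of the three notches, 104 mm from the pivot axis. When the pointer is in the marked notch, pivot, pointer and pin are in line and the tip is 12 mm from the pin's axis. Outside the other two notches there are only flat rivets, 10 mm across and 3 mm high. The pin's notch differs from time to time.
- pad_mark (a point): Centre of the upper face of the sprung pad: an aluminium disc 70 mm across with a thin black ring (60 mm across) and a small cross engraved; about 118 mm over the table. Its z axis is the outward normal of the face, leaning 0.35 rad (20 degrees) from vertical towards the stand's -x (its front); its x axis leans in the same vertical plane. This point moves down with the pad.
- pad (a joint): How far the pad is pushed in along its axis, 0 (free, sprung out) to 0.012 m (bottomed). It takes about 1 N to start it, then 0.6 N per mm: half-way (6 mm) is about 4.7 N.
- holder: Fixed probe holder: steel base plate 100 x 100 x 6 mm with an open cup on it, 54 mm inside, 66 mm outside, rim 24 mm over the table. Origin at the centre of its underside.
- probe_center (a point): Centre of the probe (half-way up, 49 mm from its nose face). The probe is 98 mm long, about 0.3 kg, and starts standing upright, nose down, in the holder cup, its nose face 6 mm over the table. From the nose up: steel cylinder 44 mm across and 28 mm long, black square grip 32 x 32 mm and 64 mm long (28 to 92 mm from the nose face; flats face its x and y axes), steel cap 22 mm across and 6 mm long. z axis from nose to cap.
- probe_nose (a point): Centre of the probe's flat nose face (the contact face, 44 mm across); z axis points from the nose into the probe.
- probe: The probe as a whole, origin at the centre of its nose face, z axis from nose to cap, x and y axes square to the flats of its grip.
- jar: Bystander: clear sample jar, 68 mm across, 85 mm high, loose; origin under its centre.
- source_puck: Bystander: black stepped puck, 60 mm across, 50 mm high, loose; origin under its centre.
- weight: Bystander: steel knobbed weight, 48 mm across, 68 mm high, loose; origin under its centre.

How it is judged (in metres and radians):
On the way, in this order (a step that is already met when the one before it is completed fails the run):
1. the lever's pointer rests in the marked notch and the lever is let go (horizontal distance between lever_tip and pin_foot below 0.0142 m and velocity of joint lever between -0.05 and 0.05 rad/s and contact force between the fingers and stand below 0.1 N), for 0.2 s.
2. the probe is lifted clear of its holder (height (world z) of probe_nose above 0.05 m and contact force between probe and holder below 0.05 N and contact force between the fingers and probe above 2 N), for 0.2 s.
At the end, for the whole second after the job is handed in: Pointer tip within 14.2 mm of the pin axis (about 7 mm either side). Probe gripped, nose within 8 mm of the pad centre, axis within 0.12 rad of the pad normal, pad pushed in 2.5 to 9.5 mm with 1.5 to 9 N; fingers off stand, lever and pad (horizontal distance between lever_tip and pin_foot below 0.0142 m and distance between probe_nose and pad_mark below 0.008 m and angle between the z axis of probe_nose and the z axis of pad_mark, either way round below 0.12 rad and z of probe_center in the frame of pad_mark above 0.03 m and value of joint pad between 0.0025 and 0.0095 m and contact force between probe and stand between 1.5 and 9 N and contact force between the fingers and probe above 2 N and contact force between the fingers and stand below 0.1 N); the arm keeps its last pose, push and grip.
It fails at once if a bystander (jar, source puck, steel weight) is pushed away or tipped (distance of any of jar, source_puck, weight from where it was at the start of the episode above 0.025 m or angle between any of jar, source_puck, weight's own z axis and vertical above 0.4 rad).
It fails at once if the probe is pressed hard (over 20 N) on the pad or stand (contact force between probe and stand above 20 N).
It also fails if it takes over 51 s, if anything falls off the work surface, if the arm or the gripper's body presses on something with over 40 N, if the wrist force passes 120 N, or if a joint passes its speed limit or range.

ROBOT

A 6-joint arm with a two-finger parallel gripper is mounted at the origin on the work surface. World frame = base frame: x ahead of the robot, y to its left, z up, the work surface at z = 0. Lengths are in mm, angles in rad, forces in N, time in s.
With the tool pointing down it reaches from about 350 to 775 mm from the base axis. Payload 7.3 kg.
Tool frame: the origin (TCP) lies midway between the tips of the shut fingers; the grasp point (between the pads) lies 19 mm behind it; z points along the fingers, x is the direction in which the jaws open and shut, and the axes are right-handed (so a half turn about z gives the same grasp; the last joint's range is limited). The gripper opens to 92 mm and grips with 3 to 60 N. Pads are 19 mm wide; open, the fingers measure 130 mm over their backs; the gripper's body (75 mm by 190 mm) begins 47 mm behind the grasp point.
Start: joints at [1.134, 0.342, 1.524, -0, 1.275, -0.146], TCP at [150.512, 502.982, 226.741] pointing down, gripper open.
Joint ranges: [-2.53, 2.53], [-0.77, 2.02], [0.04, 2.7], [-1, 4.14], [0.28, 2.66], [-3.11, 3.11]. Speed limits (rad/s): [2.57, 2.57, 3.14, 3.14, 3.14, 3.14].

INTERFACE

Orientations are given as [roll, pitch, yaw] about the fixed x, y, z axes, in that order (R = Rz(yaw) Ry(pitch) Rx(roll)).
In Python, from plant import bot gives the robot as it stands.
- The arm moves only by the shell command python3 -m pendant 'ROWS' [OPENING]. ROWS is JSON, a list of rows, each an object with "linear": the shift along the world's x, y, z in mm, a list of three; "twist": the turn about the world's z in degrees. In form: [{"linear": [x, y, z], "twist": twist}, ...]. A call has 1 to 20 rows; each row is the pose to reach, as a shift and turn from the pose commanded when the call began; what a row does not reach only later rows make up. A row lasts 1/8 s, in which the tool goes at most 62.5 mm and 10.7 degrees, less where a joint would pass 70% of its speed; a pose out of reach is approached as far as the arm can. A call with a gripper value outside its range is refused whole. OPENING is the closure in counts, from 0 (fully open) to 255 (shut), set as the call begins (- or left out, the last holds). The fingers move at their own pace and stop on an object; the grip force is fixed at half the most. Time passes only in rows, so rows that repeat a pose let the fingers close. It gives the time, the measured TCP pose, the force and the opening at its end, in the units of the state.
- bot.get_obs(): the state, without advancing time (a new reading comes with each control period).
- bot.capture(name): name is "side" or "top" or "wrist"; returns a dict with "frame" (400x640x3 uint8, blue, green, red), "z_map" (400x640 float32, mm along the optical axis (not along the pixel's ray), 0 where there is no reading), "fx", "fy", "cx", "cy" (pixels), "rvec" (rotation vector, rad) and "tvec" (3), from world to camera coordinates, as OpenCV has them. Camera axes: x right, y down, z forward; pixel columns grow to the right and rows downward; lengths in mm; the calibration is good to about 2 mm. A picture is of the moment at which its call begins.
- bot.close_job(): hands the job in, once; it reports no verdict.
The state is a dict: "time": time; "joint_positions": joint angles; "dq": joint speeds; "tau": joint torques, N m; "tool_pos": TCP position; "tcp_rot": TCP orientation; "contact_force": force on the tool from outside, world axes, zero at the start; "moment": the same for the moment, N m; "grip_width": finger opening in mm.
Only numpy, scipy, OpenCV 4.12 (cv2) and the standard library are available. Lean on these libraries where they do the work, as an engineer would, in place of code of your own. Each camera call takes 0.05 s, during which the arm holds its last target. There are 200 camera calls.

## Working session

There is one attempt and no reset: what is moved stays moved. The work goes in short steps, Python scripts to look and compute and a shell command to move; the robot and the scene stay as the last step left them, time stands still between calls to the robot, and variables do not carry over. Pictures are saved under pics/ and viewed, about 8 in all and at most 12, crops included, and the job is handed in when it is done.

```bash
mkdir -p pics; cat > h.py <<'E'
import numpy as np, cv2
from plant import bot
def cap(n):
    c=bot.capture(n); R=cv2.Rodrigues(np.array(c["rvec"],float))[0]; c["R"]=R; c["t"]=np.array(c["tvec"],float).ravel(); return c
def onplane(c,u,v,z):
    d=c["R"].T@np.array([(u-c["cx"])/c["fx"],(v-c["cy"])/c["fy"],1.]); o=-c["R"].T@c["t"]
    return o+d*(z-o[2])/d[2]
def cloud(c):
    z=c["z_map"].astype(float); v,u=np.indices(z.shape)
    p=np.stack([(u-c["cx"])/c["fx"]*z,(v-c["cy"])/c["fy"]*z,z],-1)
    w=(p-c["t"])@c["R"]; w[z<=0]=np.nan; return w
def proj(c,p):
    q=c["R"]@np.array(p,float)+c["t"]; return c["fx"]*q[0]/q[2]+c["cx"],c["fy"]*q[1]/q[2]+c["cy"]
E
python3 - <<'E'
from h import *
for n in("top","side"):
    c=cap(n); cv2.imwrite(f"pics/{n}0.png",c["frame"]); np.savez(f"{n}0.npz",**c); print(n,-c["R"].T@c["t"],c["fx"],c["R"][2])
o=bot.get_obs(); print(o)
E
```

```text
top [ 424.11344352  -38.49575773 1011.7720593 ] 380.6888307470962 [ 0.18839145  0.03171798 -0.9815817 ]
side [ 249.33778562 -899.34848814  666.56233633] 451.0331853945002 [ 0.30444342  0.79655685 -0.5223135 ]
{'time': 0.1, 'joint_positions': array([ 1.13401105e+00,  3.42664962e-01,  1.52487211e+00, -2.24805547e-05,
        1.27541199e+00, -1.45997903e-01]), 'dq': array([ 0.00016922, -0.00118623, -0.00297219, -0.00214877,  0.0003889 ,
        0.00031427]), 'tau': array([ 1.78195431e-03, -4.32006419e+01, -2.44690865e+01,  7.19262566e-02,
        5.25972841e-02, -1.07804146e-05]), 'tool_pos': array([150.35769124, 502.64837257, 226.12551347]), 'tcp_rot': array([-3.14141659e+00,  1.34510980e-03,  1.28001563e+00]), 'contact_force': array([-0.46394573,  0.30690921,  0.30478975]), 'moment': array([-0.00061707,  0.03701479,  0.02112103]), 'grip_width': 92.00376725833533}
```

View pics/top0.png

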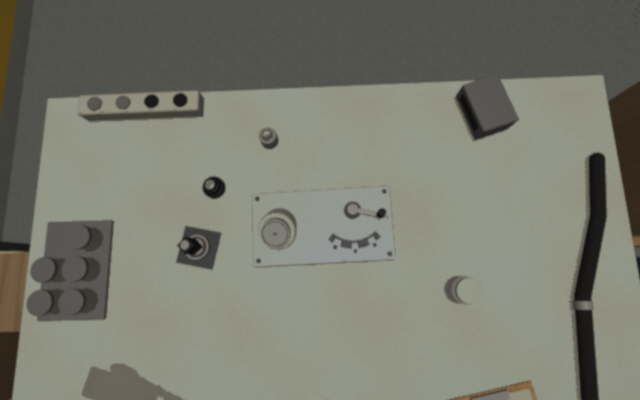

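View pics/side0.png

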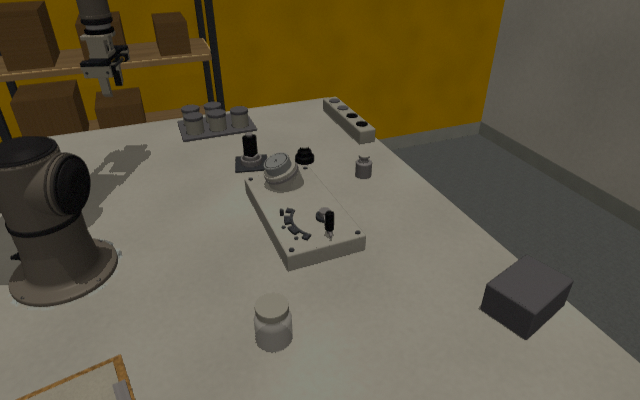

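The top view shows the stand at about (322,226), with its pad near (276,231) and its pivot near (353,210). The knob is at (381,213), the quadrant around (355,242), and the probe in its holder at about (195,246). The jar (464,290), puck (213,187) and weight (268,136) are clear of all of these.

```bash
python3 - <<'E'
from h import *
c=dict(np.load("top0.npz")); f=c["frame"]
w=cloud(c)
# stand top face: depth 40..50 
m=((abs(w[...,2]-45)<5)).astype(np.uint8); m[:170]=0;m[285:]=0;m[:,:240]=0;m[:,410:]=0
m=cv2.morphologyEx(m,cv2.MORPH_CLOSE,np.ones((5,5)))
k=max(cv2.findContours(m,0,2)[0],key=cv2.contourArea)
h=cv2.convexHull(k).reshape(-1,2)
pts=np.array([onplane(c,u,v,45)[:2] for u,v in h],np.float32)
print("stand rect",cv2.minAreaRect(pts))
for n,(u,v) in dict(pad=(276,231),pivot=(353,210),knob=(381,213),probe=(186,244),hold=(200,248)).items(): print(n,w[v,u])
# pad plane fit
P=w[222:242,262:292].reshape(-1,3); P=P[P[:,2]>100]; print(len(P),P.mean(0),P.min(0),P.max(0))
crop=f[180:275,245:400]; a=cv2.resize(crop,None,fx=4,fy=4,interpolation=cv2.INTER_CUBIC)
b=cv2.resize(f[225:270,175:225],None,fx=4,fy=4,interpolation=cv2.INTER_CUBIC)
a=cv2.convertScaleAbs(a,alpha=1.5)
b=cv2.convertScaleAbs(b,alpha=1.8)
o=np.zeros((380+190,620,3),np.uint8); o[:380]=a; o[385:385+180,:200]=b
cv2.imwrite("pics/crop1.png",o)
E
```

```text
stand rect ((542.266845703125, -2.428314208984375), (189.28627014160156, 358.362060546875), 1.4066959619522095)
pad [522.37130632 103.96493435 119.32869112]
pivot [574.59316728 -81.85952696  67.89506645]
knob [ 558.7168533  -146.40138075  107.84143003]
probe [499.49810932 323.8581326  105.24518641]
hold [493.14691637 310.94796305  45.80993705]
564 [521.93807309 104.53254686 118.62560668] [498.72600633  70.06577227 100.16098753] [547.37281512 141.01126349 130.21033658]
```

View pics/crop1.png

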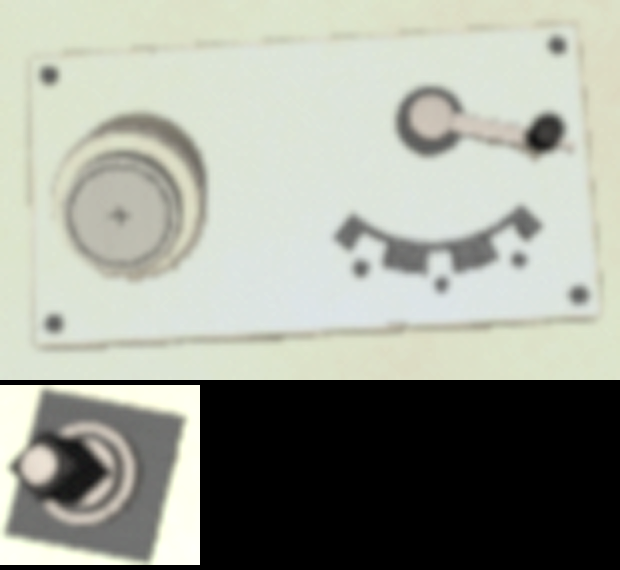

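The crop shows the pad cross at about (120,215), the pivot cap at (430,118) and the knob at (546,132). The three rivet or pin spots are at (519,260), (441,284) and (361,268), and top-down they look alike. The probe's grip is turned roughly 45° to the base plate. I'll zoom the side view to tell which spot is the pin.

```bash
python3 - <<'E'
from h import *
c=dict(np.load("top0.npz")); s=dict(np.load("side0.npz"))
def cr(u,v,x0=245,y0=180,k=4): return x0+(u+.5)/k-.5,y0+(v+.5)/k-.5
pv=onplane(c,*cr(430,118),68); print("pivot",pv)
kn=onplane(c,*cr(546,130),107); print("knob",kn,np.linalg.norm((kn-pv)[:2]))
pd=onplane(c,*cr(120,215),118); print("pad",pd)
for q in((519,260),(441,284),(361,268)):
    p=onplane(c,*cr(*q),48); d=p-pv; p2=onplane(c,*cr(*q),61)
    print("riv",p,np.hypot(*d[:2]),np.degrees(np.arctan2(d[1],d[0])),"if pin top",np.hypot(*(p2-pv)[:2]),proj(s,[*p[:2],48]))
th=np.deg2rad(1.4067)
for sg in(1,-1):
    a=sg*th; R=np.array([[np.cos(a),-np.sin(a)],[np.sin(a),np.cos(a)]])
    print(sg,"pivot in stand",R.T@(pv[:2]-[542.27,-2.43]),"pad",R.T@(pd[:2]-[542.27,-2.43]))
x0,y0=235,120
a=s["frame"][y0:275,x0:375]
cv2.imwrite("pics/crop2.png",cv2.convertScaleAbs(cv2.resize(a,None,fx=3.8,fy=3.8,interpolation=cv2.INTER_CUBIC),alpha=1.6))
E
```

```text
pivot [576.86828507 -79.7627049   68.        ]
knob [ 560.94486749 -146.91781801  107.        ] 69.01713152784926
pad [516.99699928 107.46673291 118.        ]
riv [ 488.0796082 -132.5155081   48.       ] 103.27771970085571 -149.28380753711127 if pin top 103.38304908611387 (np.float64(295.060989554992), np.float64(237.675002989195))
riv [474.61057394 -83.08385303  48.        ] 102.31162940354126 -178.13978912693406 if pin top 102.97477216887899 (np.float64(282.66558263727825), np.float64(226.7597627560105))
riv [486.08764387 -33.33715952  48.        ] 101.96301329504352 152.9146347293636 if pin top 102.67655498563728 (np.float64(281.0427219674665), np.float64(214.29122003811995))
1 pivot in stand [ 32.68941128 -78.1587549 ] pad [-22.56752038 110.48404181]
-1 pivot in stand [ 36.48630482 -76.46004275] pad [-27.96324779 109.24318397]
```

View pics/crop2.png

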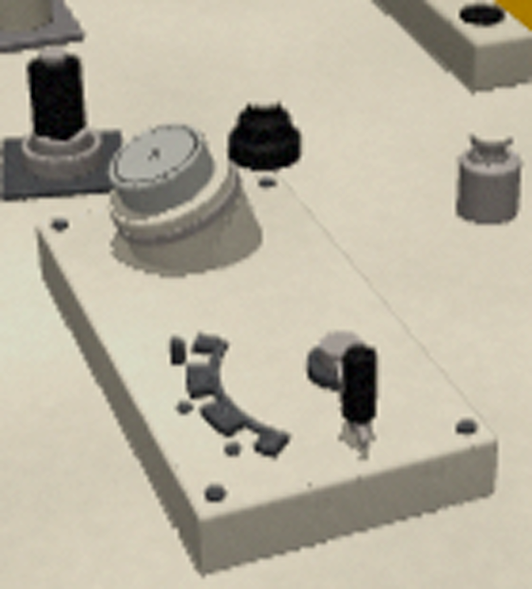

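The side crop shows the tall pin at (178,350), which is the left (+y) notch at 1.85. The other two spots, (184,407) and (232,449), are flat rivets. The pivot is near (576.9,-79.8) and the knob near (561,-147), which gives a 69 mm radius against 70 mm. I'll go above the knob with the jaws tangential to the lever.

```bash
python3 -m pendant '[{"linear":[100,-160,-10],"twist":-20},{"linear":[205,-325,-20],"twist":-45},{"linear":[310,-490,-30],"twist":-65},{"linear":[410.6,-649.6,-50],"twist":-86.6},{"linear":[410.6,-649.6,-50],"twist":-86.6},{"linear":[410.6,-649.6,-50],"twist":-86.6},{"linear":[410.6,-649.6,-50],"twist":-86.6},{"linear":[410.6,-649.6,-50],"twist":-86.6},{"linear":[410.6,-649.6,-50],"twist":-86.6},{"linear":[410.6,-649.6,-50],"twist":-86.6},{"linear":[410.6,-649.6,-50],"twist":-86.6},{"linear":[410.6,-649.6,-50],"twist":-86.6},{"linear":[410.6,-649.6,-50],"twist":-86.6},{"linear":[410.6,-649.6,-50],"twist":-86.6},{"linear":[410.6,-649.6,-50],"twist":-86.6},{"linear":[410.6,-649.6,-50],"twist":-86.6}]' 0
python3 - <<'E'
from h import *
c=cap("wrist"); np.savez("w1.npz",**c); cv2.imwrite("pics/w1.png",cv2.convertScaleAbs(c["frame"],alpha=1.4))
print(bot.get_obs()["tool_pos"])
E
```

```text
time: 2.1
tool_pos: [560.7, -145.3, 177.1]
tcp_rot: [-3.141, -0.0, -0.23]
contact_force: [-0.9, 1.0, -0.2]
grip_width: 91.6
[ 560.85934886 -145.48733651  177.18133086]
```

View pics/w1.png

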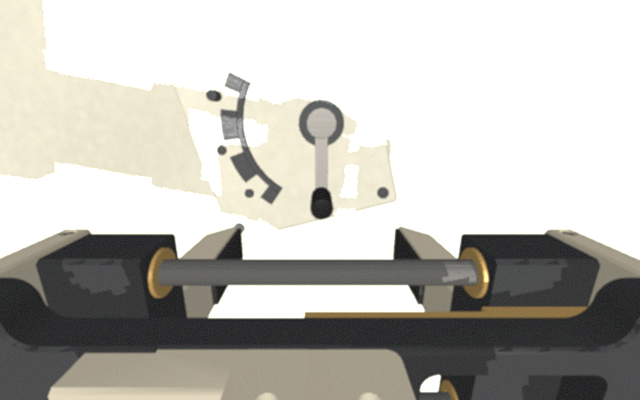

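The wrist view has the knob at (321,200), in line with the pivot at (321,122) and centred between the fingers. The pin is the tall mark at (214,96). I'll refine the points from these pixels.

```bash
python3 - <<'E'
from h import *
c=dict(np.load("w1.npz")); w=cloud(c)
pv=onplane(c,321,122,68); print("pivot",pv)
kn=onplane(c,321,197,107); print("knob",kn,np.hypot(*(kn-pv)[:2]), w[197,321])
for q in((217,97),(211,96)):
  for z in(45,61): p=onplane(c,*q,z); d=(p-pv)[:2]; print(q,z,p,np.hypot(*d),np.degrees(np.arctan2(d[1],d[0])))
for q in((222,150),(249,193)):
    p=onplane(c,*q,48); d=(p-pv)[:2]; print(q,p,np.hypot(*d),np.degrees(np.arctan2(d[1],d[0]))%360)
E
```

```text
pivot [579.79386325 -78.99774005  68.        ]
knob [ 565.88146481 -137.23820106  107.        ] 59.879095926318406 [ 565.65718011 -138.44206859  102.65178429]
(217, 97) 45 [487.47713085 -33.80086627  45.        ] 102.78684974371647 153.91433002476444
(217, 97) 61 [492.45849471 -36.03582038  61.        ] 97.33033001053073 153.80655450381593
(211, 96) 45 [482.13732472 -31.61560081  45.        ] 108.54430724862155 154.11772474146912
(211, 96) 61 [487.41377825 -33.97131759  61.        ] 102.76895845831247 154.01521103196131
(222, 150) [477.11847865 -83.17301391  48.        ] 102.76024286557004 182.32863834661458
(249, 193) [ 490.45518924 -132.15355531   48.        ] 103.95643015039437 210.75231599961867
```

```bash
python3 -m pendant '[{"linear":[1.2,-2,-40],"twist":0},{"linear":[1.2,-2,-80],"twist":0},{"linear":[1.2,-2,-107],"twist":0},{"linear":[1.2,-2,-107],"twist":0},{"linear":[1.2,-2,-107],"twist":0}]' 0 && python3 -m pendant '[{"linear":[0,0,0],"twist":0},{"linear":[0,0,0],"twist":0},{"linear":[0,0,0],"twist":0},{"linear":[0,0,0],"twist":0},{"linear":[0,0,0],"twist":0},{"linear":[0,0,0],"twist":0}]' 255
python3 - <<'E'
import numpy as np
p0=np.array([16.1,68.1])
for a in list(range(8,104,8))+[103.4]:
    t=np.deg2rad(256.7-a); print(a,np.round(70*np.array([np.cos(t),np.sin(t)])+p0,1))
E
```

```text
time: 2.78
tool_pos: [563.1, -148.5, 71.2]
tcp_rot: [3.141, -0.002, -0.231]
contact_force: [-0.3, -0.5, 0.9]
grip_width: 91.7
time: 3.52
tool_pos: [562.3, -148.6, 69.7]
tcp_rot: [-3.142, 0.0, -0.231]
contact_force: [0.3, 0.6, -0.2]
grip_width: 36.0
8 [-9.3  2.9]
16 [-18.2   7.1]
24 [-26.3  12.4]
32 [-33.7  18.9]
40 [-40.   26.3]
48 [-45.3  34.5]
56 [-49.4  43.4]
64 [-52.2  52.7]
72 [-53.7  62.4]
80 [-53.8  72.1]
88 [-52.5  81.8]
96 [-50.   91.2]
103.4 [-46.4  99.6]
```

```bash
python3 -m pendant '[{"linear":[0,0,0],"twist":0},{"linear":[0,0,0],"twist":0},{"linear":[0,0,0],"twist":0},{"linear":[0,0,0],"twist":0}]' && python3 -m pendant '[{"linear":[-9.3,2.9,0],"twist":-8},{"linear":[-18.2,7.1,0],"twist":-16},{"linear":[-26.3,12.4,0],"twist":-24},{"linear":[-33.7,18.9,0],"twist":-32},{"linear":[-40,26.3,0],"twist":-40},{"linear":[-45.3,34.5,0],"twist":-48},{"linear":[-49.4,43.4,0],"twist":-56},{"linear":[-52.2,52.7,0],"twist":-64},{"linear":[-53.7,62.4,0],"twist":-72},{"linear":[-53.8,72.1,0],"twist":-80},{"linear":[-52.5,81.8,0],"twist":-88},{"linear":[-50,91.2,0],"twist":-96},{"linear":[-46.4,99.6,0],"twist":-103.4},{"linear":[-46.4,99.6,0],"twist":-103.4},{"linear":[-46.4,99.6,0],"twist":-103.4}]'
```

```text
time: 4.03
tool_pos: [562.5, -148.8, 69.7]
tcp_rot: [3.141, -0.001, -0.232]
contact_force: [1.6, -0.6, -0.9]
grip_width: 19.3
time: 5.9
tool_pos: [515.9, -48.5, 69.7]
tcp_rot: [3.141, 0.001, -2.034]
contact_force: [2.8, 5.6, -1.4]
grip_width: 19.2
```

```bash
python3 -m pendant '[{"linear":[0,0,0],"twist":0},{"linear":[0,0,0],"twist":0},{"linear":[0,0,0],"twist":0},{"linear":[0,0,0],"twist":0},{"linear":[0,0,0],"twist":0},{"linear":[0,0,55],"twist":0},{"linear":[0,0,107],"twist":0},{"linear":[0,0,107],"twist":0},{"linear":[0,0,107],"twist":0},{"linear":[0,0,107],"twist":0}]' 0
python3 - <<'E'
from h import *
c=cap("wrist"); np.savez("w2.npz",**c)
t=cap("top"); np.savez("t2.npz",**t)
a=cv2.convertScaleAbs(c["frame"][:240],alpha=1.2)
b=cv2.resize(t["frame"][195:260,300:400],None,fx=5,fy=5,interpolation=cv2.INTER_CUBIC)
o=np.zeros((240+325,640,3),np.uint8); o[:240]=a; o[240:,:500]=b
cv2.imwrite("pics/w2.png",o)
E
```

```text
time: 7.15
tool_pos: [515.1, -48.8, 175.3]
tcp_rot: [3.139, -0.001, -2.036]
contact_force: [0.5, -0.1, -0.3]
grip_width: 92.1
```

View pics/w2.png

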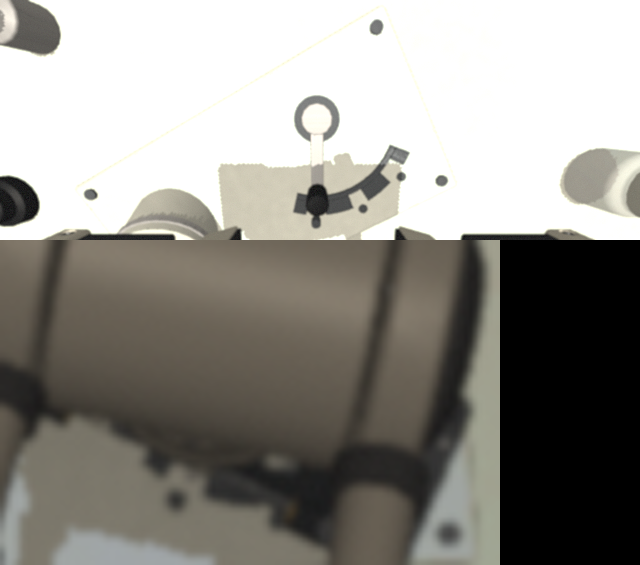

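The wrist view shows the pivot (317,119), the knob (317,198) and the pin (316,224) in one line, so the pointer is in the marked notch and released. Next I'll hover over the probe.

```bash
python3 -m pendant '[{"linear":[0,60,35],"twist":8},{"linear":[-4,120,45],"twist":16},{"linear":[-8,180,45],"twist":24},{"linear":[-12,240,45],"twist":28.6},{"linear":[-16,300,45],"twist":28.6},{"linear":[-16,355,45],"twist":28.6},{"linear":[-16,371,45],"twist":28.6},{"linear":[-16,371,45],"twist":28.6},{"linear":[-16,371,45],"twist":28.6}]'
python3 - <<'E'
from h import *
c=cap("wrist"); np.savez("w3.npz",**c); cv2.imwrite("pics/w3.png",cv2.convertScaleAbs(c["frame"],alpha=1.3))
w=cloud(c); 
m=(w[...,2]>90)&(w[...,2]<112); m[230:]=0
v,u=np.nonzero(m); print(len(u),u.mean(),v.mean(),np.nanmedian(w[m],0), proj(c,[499,322,104]))
E
```

```text
time: 8.38
tool_pos: [500.1, 320.4, 221.5]
tcp_rot: [3.141, -0.001, -1.538]
contact_force: [-0.4, -0.2, -0.2]
grip_width: 92.0
4236 472.5304532577904 166.19617563739376 [535.51413934 138.83890716 103.24843317] (np.float64(315.60665620957764), np.float64(194.38505113862817))
```

View pics/w3.png

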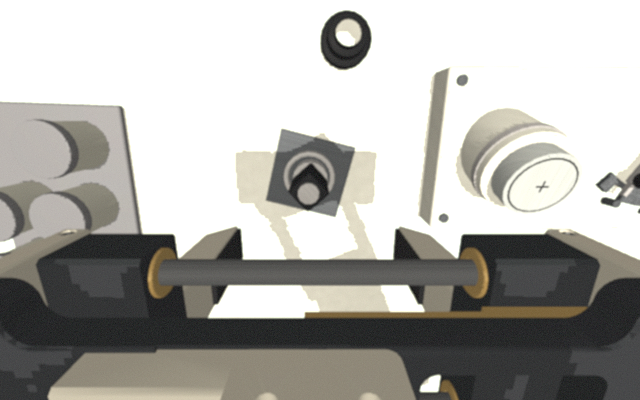

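```bash
python3 - <<'E'
from h import *
c=dict(np.load("w3.npz")); f=c["frame"]; w=cloud(c)
print("cam",-c["R"].T@c["t"],c["fx"])
x0,y0,k=262,125,8
a=cv2.convertScaleAbs(cv2.resize(f[y0:y0+95,x0:x0+98],None,fx=6,fy=6,interpolation=cv2.INTER_CUBIC),alpha=2.5,beta=10)
cv2.imwrite("pics/w3c.png",a)
m=((f.max(2)<38)).astype(np.uint8); m[:150]=0; m[228:]=0; m[:,:270]=0; m[:,350:]=0
m=cv2.morphologyEx(m,cv2.MORPH_OPEN,np.ones((2,2)))
k=max(cv2.findContours(m,0,2)[0],key=cv2.contourArea); print(cv2.contourArea(k),cv2.approxPolyDP(cv2.convexHull(k),1.5,True).reshape(-1,2).tolist())
E
```

```text
cam [573.63016984 322.82023179 378.80763691] 283.2700158010952
443.5 [[312, 166], [326, 181], [328, 194], [322, 200], [296, 199], [291, 193], [293, 182]]
```

View pics/w3c.png

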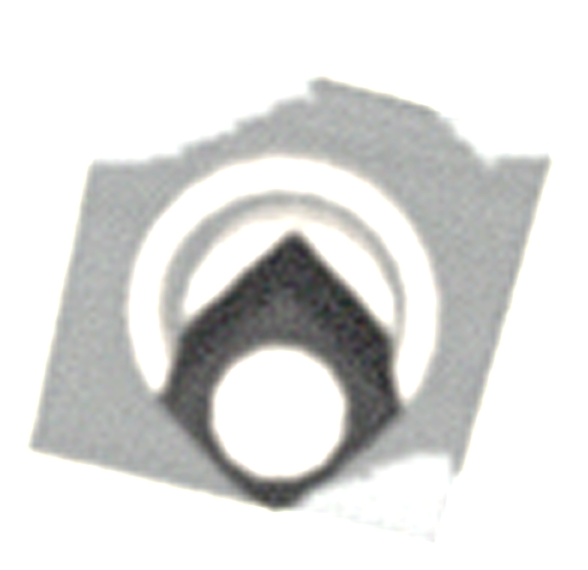

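The crop shows the grip's top corners at (160,400), (404,408) and (278,508), the lower near corner at (295,232), and the cap at (280,412).

```bash
python3 - <<'E'
from h import *
c=dict(np.load("w3.npz")); q=lambda u,v:(262+(u+.5)/6-.5,125+(v+.5)/6-.5)
L,R_,B=[onplane(c,*q(*p),98)[:2] for p in((160,400),(404,408),(278,508))]
cap_=onplane(c,*q(280,412),104); near=onplane(c,*q(295,232),34)
print("cap",cap_,"L",L,"R",R_,"B",B,"near",near,"mid LR",(L+R_)/2)
d=L-R_; print("diag",np.hypot(*d),"sides",np.hypot(*(L-B)),np.hypot(*(R_-B)))
print("yaws: diagLR-45",np.degrees(np.arctan2(d[1],d[0]))-45, "L-B",np.degrees(np.arctan2(*(L-B)[::-1])),"R-B",np.degrees(np.arctan2(*(R_-B)[::-1])), "far-near",np.degrees(np.arctan2(*(near[:2]-cap_[:2])[::-1]))+45)
h=onplane(c,*q(284,311),24); print("cup rim",h)
E
```

```text
cap [499.94269205 329.41844247 104.        ] L [499.7938691  350.07645769] R [499.72282027 308.40025682] B [481.06301678 329.50289587] near [519.24390947 328.93797164  34.        ] mid LR [499.75834469 329.23835726]
diag 41.67626142915994 sides 27.82294511291443 28.169303174529233
yaws: diagLR-45 44.9023232925808 L-B 47.68423346001517 R-B -48.51559070857593 far-near 43.57401394181806
cup rim [500.72572744 331.0133404   24.        ]
```

```bash
python3 -m pendant '[{"linear":[-1,8,0],"twist":10},{"linear":[-1,8,0],"twist":20},{"linear":[-1,8,-20],"twist":30},{"linear":[-1,8,-40],"twist":40},{"linear":[-1,8,-60],"twist":42.7},{"linear":[-1,8,-100],"twist":42.7},{"linear":[-1,8,-140],"twist":42.7},{"linear":[-1,8,-174],"twist":42.7},{"linear":[-1,8,-174],"twist":42.7},{"linear":[-1,8,-174],"twist":42.7}]' 0
python3 -m pendant '[{"linear":[0,0,0],"twist":0},{"linear":[0,0,0],"twist":0},{"linear":[0,0,0],"twist":0},{"linear":[0,0,0],"twist":0},{"linear":[0,0,0],"twist":0},{"linear":[0,0,0],"twist":0},{"linear":[0,0,0],"twist":0},{"linear":[0,0,0],"twist":0},{"linear":[0,0,0],"twist":0},{"linear":[0,0,0],"twist":0}]' 255
```

```text
time: 9.68
tool_pos: [500.1, 329.6, 49.3]
tcp_rot: [-3.14, -0.001, -0.793]
contact_force: [0.2, -0.4, 0.7]
grip_width: 91.6
time: 10.92
tool_pos: [498.8, 330.0, 47.6]
tcp_rot: [3.141, -0.0, -0.792]
contact_force: [0.5, 0.1, -1.3]
grip_width: 31.9
```

```bash
python3 -m pendant '[{"linear":[0,0,7],"twist":0},{"linear":[0,0,7],"twist":0},{"linear":[-4,-4,7],"twist":0},{"linear":[-8,-8,7],"twist":0},{"linear":[-10,-10,7],"twist":0}]'
python3 -m pendant '[{"linear":[-2,-2,0],"twist":0},{"linear":[-4,-4,0],"twist":0},{"linear":[-6,-6,0],"twist":0},{"linear":[-7.8,-7.6,0],"twist":0},{"linear":[-7.8,-7.6,0],"twist":0}]'
```

```text
time: 11.55
tool_pos: [491.3, 322.6, 56.4]
tcp_rot: [-3.132, -0.001, -0.792]
contact_force: [4.6, 10.2, -0.8]
grip_width: 31.8
time: 12.18
tool_pos: [484.0, 315.4, 57.2]
tcp_rot: [-3.131, -0.001, -0.792]
contact_force: [3.1, 9.5, 3.4]
grip_width: 31.8
```

```bash
python3 -m pendant '[{"linear":[1,1,15],"twist":0},{"linear":[1,1,50],"twist":0},{"linear":[0,0,100],"twist":0},{"linear":[0,0,140],"twist":0},{"linear":[0,-20,160],"twist":-10},{"linear":[0,-40,160],"twist":-20},{"linear":[0,-60,160],"twist":-30},{"linear":[0,-80,160],"twist":-40},{"linear":[0,-80,160],"twist":-42.7},{"linear":[0,-80,160],"twist":-42.7},{"linear":[0,-80,160],"twist":-42.7}]'
python3 - <<'E'
from h import *
s=cap("side"); np.savez("s4.npz",**s); t=cap("top"); np.savez("t4.npz",**t); o=bot.get_obs(); print(o["tool_pos"],o["tcp_rot"],o["contact_force"])
u,v=map(int,proj(s,o["tool_pos"])); u2,v2=map(int,proj(t,o["tool_pos"])); print(u,v,u2,v2)
a=cv2.resize(s["frame"][v-60:v+60,u-65:u+65],None,fx=5,fy=5,interpolation=cv2.INTER_CUBIC)
cv2.imwrite("pics/s4.png",cv2.convertScaleAbs(a,alpha=1.6)); print("crop origin",u-65,v-60)
E
```

```text
time: 13.55
tool_pos: [480.8, 232.4, 214.6]
tcp_rot: [3.141, -0.0, -1.536]
contact_force: [-0.0, 0.6, -3.9]
grip_width: 31.9
[480.90288631 232.50067248 214.62218791] [ 3.14121441e+00 -2.39770753e-04 -1.53593640e+00] [ 0.62051848  0.89481354 -3.17200435]
246 110 208 247
crop origin 181 50
```

View pics/s4.png

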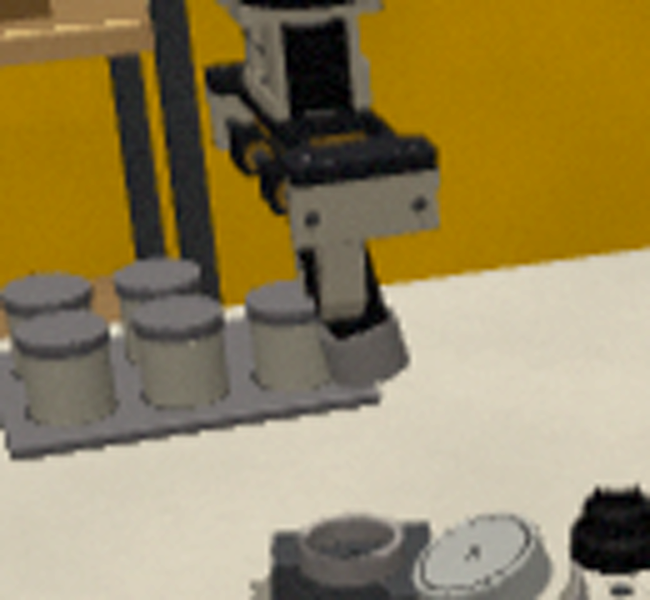

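The crop shows the probe gripped and leaning the right way, top towards the robot. The right grip edge runs (368,242) to (388,312) and the left one (300,250) to (322,318). The nose's lower corners are near (332,378) and (408,360). Now I'll turn this into a tilt.

```bash
python3 - <<'E'
from h import *
s=dict(np.load("s4.npz")); o=bot.get_obs(); g=np.array(o["tool_pos"])+[0,0,19]
q=lambda p:np.array([(p[0]-181+.5)*5-.5,(p[1]-50+.5)*5-.5])
yaw=np.deg2rad(1.95); X=np.array([np.cos(yaw),np.sin(yaw),0]); Y=np.array([-X[1],X[0],0]); Z=np.array([0,0,1.])
for td in(0,12,15,18,20,22,25):
    t=np.deg2rad(td); n=-np.sin(t)*X+np.cos(t)*Z; e=np.cos(t)*X+np.sin(t)*Z
    c0=g-n*60
    def P(a,b,h): return q(proj(s,c0+a*e+b*Y+h*n))
    r1,r2=P(16,-16,60),P(16,-16,28); l1,l2=P(-16,-16,60),P(-16,-16,28)
    th=np.linspace(0,2*np.pi,60); nose=np.array([P(22*np.cos(a),22*np.sin(a),0) for a in th])
    print(td,"R slope",(r2-r1)[0]/(r2-r1)[1],"L",(l2-l1)[0]/(l2-l1)[1],"nose bbox",nose.min(0).round(),nose.max(0).round(),"noseC",P(0,0,0).round(),"gripBotR",r2.round())
E
```

```text
0 R slope 0.08426948532045579 L 0.09890692978825129 nose bbox [297. 361.] [378. 394.] noseC [338. 377.] gripBotR [370. 335.]
12 R slope 0.3108302090412067 L 0.3290055525627319 nose bbox [320. 351.] [399. 392.] noseC [359. 371.] gripBotR [381. 326.]
15 R slope 0.3723745726804005 L 0.39169597228149605 nose bbox [326. 348.] [403. 391.] noseC [365. 369.] gripBotR [383. 323.]
18 R slope 0.4368038863268672 L 0.45741675391099934 nose bbox [332. 344.] [408. 390.] noseC [370. 367.] gripBotR [386. 321.]
20 R slope 0.48164548996258283 L 0.5032139722899185 nose bbox [336. 341.] [411. 389.] noseC [373. 365.] gripBotR [387. 319.]
22 R slope 0.5282271048181111 L 0.5508385331480895 nose bbox [340. 339.] [413. 388.] noseC [377. 363.] gripBotR [388. 317.]
25 R slope 0.6018589771955303 L 0.6262249807830966 nose bbox [346. 334.] [417. 386.] noseC [382. 360.] gripBotR [390. 314.]
```

```bash
python3 - <<'E'
from h import *
c=cap("wrist"); np.savez("w5.npz",**c); o=bot.get_obs(); g=np.array(o["tool_pos"])+[0,0,19]
u,v=map(int,proj(c,g-[0,0,60])); print(u,v)
x0,y0=u-60,v-75
a=cv2.resize(c["frame"][y0:y0+140,x0:x0+120],None,fx=4,fy=4,interpolation=cv2.INTER_CUBIC)
cv2.imwrite("pics/w5.png",cv2.convertScaleAbs(a,alpha=1.2)); print(x0,y0)
yaw=np.deg2rad(1.95); X=np.array([np.cos(yaw),np.sin(yaw),0]); Y=np.array([-X[1],X[0],0]); Z=np.array([0,0,1.])
q=lambda p:np.array([(p[0]-x0+.5)*4-.5,(p[1]-y0+.5)*4-.5])
for td in(10,13,16,19,22):
    t=np.deg2rad(td); n=-np.sin(t)*X+np.cos(t)*Z; e=np.cos(t)*X+np.sin(t)*Z; c0=g-n*60
    f=lambda h,a=22:[q(proj(c,c0+a*np.cos(k)*e+a*np.sin(k)*Y+h*n)) for k in np.linspace(0,6.28,80)]
    print(td,"top rim y",np.min(f(28),0).round(),np.max(f(28),0).round(),"bottom rim",np.min(f(0),0).round(),np.max(f(0),0).round())
E
```

```text
317 219
257 144
10 top rim y [105. 210.] [379. 445.] bottom rim [122. 141.] [363. 355.]
13 top rim y [104. 204.] [380. 433.] bottom rim [121. 127.] [364. 338.]
16 top rim y [104. 198.] [381. 421.] bottom rim [120. 113.] [365. 321.]
19 top rim y [103. 193.] [381. 409.] bottom rim [119. 100.] [366. 304.]
22 top rim y [102. 188.] [382. 397.] bottom rim [118.  87.] [367. 287.]
```

View pics/w5.png

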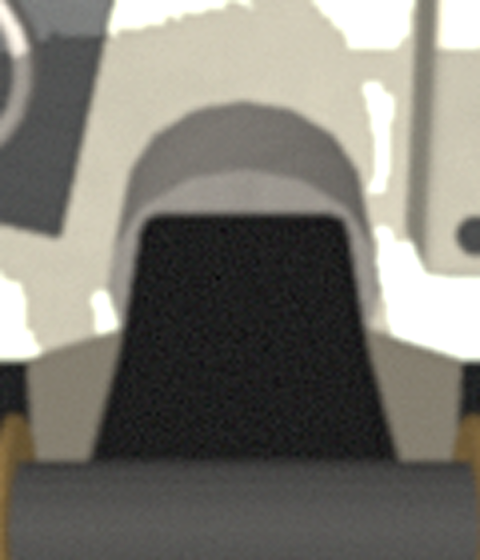

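```bash
python3 - <<'E'
from h import *
from scipy.optimize import least_squares
c=dict(np.load("w5.npz")); s=dict(np.load("s4.npz")); o=bot.get_obs(); g=np.array(o["tool_pos"])+[0,0,19]; print(g)
yaw=np.deg2rad(1.95); X=np.array([np.cos(yaw),np.sin(yaw),0]); Y=np.array([-X[1],X[0],0]); Z=np.array([0,0,1.])
q=lambda p:np.array([(p[0]-257+.5)*4-.5,(p[1]-144+.5)*4-.5]); qs=lambda p:np.array([(p[0]-181+.5)*5-.5,(p[1]-50+.5)*5-.5])
def res(x,full=0):
    t,dx,h0,dy=x; n=-np.sin(t)*X+np.cos(t)*Z; e=np.cos(t)*X+np.sin(t)*Z; c0=g+dx*X+dy*Y-n*h0
    P=lambda a,b,h:c0+a*e+b*Y+h*n
    w=lambda *k:q(proj(c,P(*k)))
    r=[*(w(16,16,28)-[142,216]),*(w(16,-16,28)-[348,216]),w(22,0,28)[1]-170,w(22,0,0)[1]-101]
    return np.array(r)
R=least_squares(res,[.2,5,60,0]); print(np.degrees(R.x[0]),R.x[1:],R.fun.round(1))
J=R.jac; print("sd/3px",3*np.sqrt(np.diag(np.linalg.inv(J.T@J)))*[57.3,1,1,1])
t,dx,h0,dy=R.x; n=-np.sin(t)*X+np.cos(t)*Z; e=np.cos(t)*X+np.sin(t)*Z; c0=g+dx*X+dy*Y-n*h0
th=np.linspace(0,6.28,60); b=np.array([qs(proj(s,c0+22*np.cos(a)*e+22*np.sin(a)*Y)) for a in th]); print("side nose bbox",b.min(0),b.max(0),"obs ~330..408, ..390; nose",c0)
E
```

```text
[480.9541137  232.55321416 233.65601066]
13.584593587731241 [ 3.4431325  61.12316646 -0.41393907] [-1.7 -4.1  1.7 -4.   7.1  1. ]
sd/3px [1.50551768 2.24834626 3.69984777 0.32437701]
side nose bbox [330.62389361 350.27470227] [408.00014502 392.36251985] obs ~330..408, ..390; nose [498.75767891 232.74519442 174.24281409]
```

Tilt is about 13.6° against the 20° needed, so I'll add some more using the cup edge.

```bash
python3 -m pendant '[{"linear":[1,50,0],"twist":0},{"linear":[1,97,-40],"twist":0},{"linear":[1,97,-90],"twist":0},{"linear":[1,97,-120],"twist":0},{"linear":[1,97,-135],"twist":0},{"linear":[1,97,-150],"twist":0},{"linear":[1,97,-154],"twist":0},{"linear":[1,97,-154],"twist":0}]'
python3 -m pendant '[{"linear":[-3,0,0],"twist":0},{"linear":[-6,0,0],"twist":0},{"linear":[-9,0,0],"twist":0},{"linear":[-11,0,0],"twist":0},{"linear":[-13,0,0],"twist":0},{"linear":[-13,0,0],"twist":0}]'
python3 -m pendant '[{"linear":[2,0,15],"twist":0},{"linear":[2,-30,60],"twist":0},{"linear":[2,-60,110],"twist":0},{"linear":[0,-97,154],"twist":0},{"linear":[0,-97,154],"twist":0},{"linear":[0,-97,154],"twist":0}]'
python3 - <<'E'
from h import *
s=cap("side"); np.savez("s6.npz",**s)
c=cap("wrist"); np.savez("w6.npz",**c); o=bot.get_obs(); print(o["tool_pos"])
x0,y0=257,144
a=cv2.resize(c["frame"][y0-20:y0+120,x0:x0+120],None,fx=4,fy=4,interpolation=cv2.INTER_CUBIC)
u,v=map(int,proj(s,o["tool_pos"])); b=cv2.resize(s["frame"][v-15:v+65,u-30:u+30],None,fx=5,fy=5,interpolation=cv2.INTER_CUBIC); print(u-30,v-15)
im=np.zeros((560,790,3),np.uint8); im[:,:480]=cv2.convertScaleAbs(a,alpha=1.2); im[:400,485:785]=cv2.convertScaleAbs(b,alpha=1.6); cv2.imwrite("pics/w6.png",im)
E
```

```text
time: 14.7
tool_pos: [482.6, 329.5, 61.3]
tcp_rot: [-3.141, 0.0, -1.537]
contact_force: [-0.5, -0.1, -4.0]
grip_width: 31.6
time: 15.45
tool_pos: [472.3, 329.9, 62.1]
tcp_rot: [-3.134, 0.002, -1.537]
contact_force: [9.0, -0.8, -4.5]
grip_width: 31.8
time: 16.2
tool_pos: [468.4, 232.5, 214.6]
tcp_rot: [3.141, 0.0, -1.537]
contact_force: [-0.2, -0.9, -3.6]
grip_width: 31.7
[468.09920111 232.82501186 213.44703283]
212 96
```

View pics/w6.png

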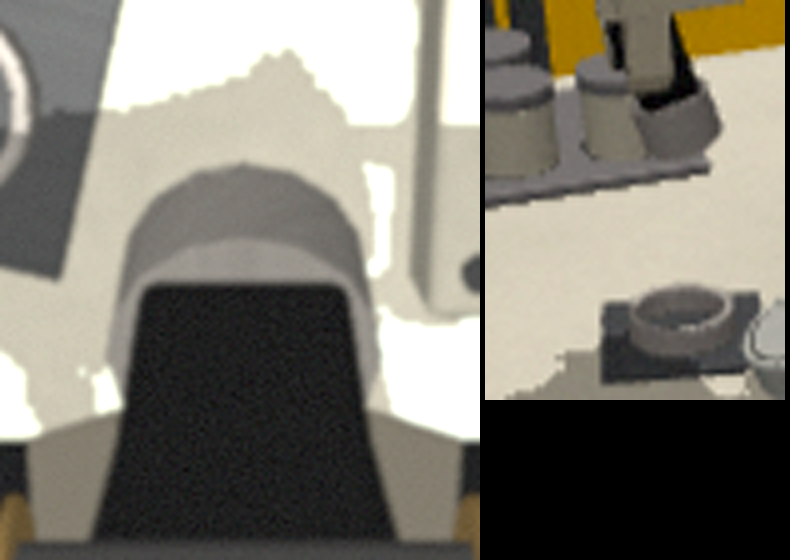

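This shows the nose's front bottom rim at row 162, the shoulder rim at 238 and the grip's bottom edge at 284. With the 80 px crop offset taken off, those are 82, 158 and 204. Refitting the tilt.

```bash
python3 - <<'E'
from h import *
from scipy.optimize import least_squares
c=dict(np.load("w6.npz")); s=dict(np.load("s6.npz")); g=np.array([468.1,232.6,232.9])
yaw=np.deg2rad(1.95); X=np.array([np.cos(yaw),np.sin(yaw),0]); Y=np.array([-X[1],X[0],0]); Z=np.array([0,0,1.])
q=lambda p:np.array([(p[0]-257+.5)*4-.5,(p[1]-144+.5)*4-.5]); qs=lambda p:np.array([(p[0]-212+.5)*5-.5+485,(p[1]-96+.5)*5-.5])
def mk(x):
    t,dx,h0,dy=x; n=-np.sin(t)*X+np.cos(t)*Z; e=np.cos(t)*X+np.sin(t)*Z; return g+dx*X+dy*Y-n*h0,n,e
def res(x):
    c0,n,e=mk(x); P=lambda a,b,h:c0+a*e+b*Y+h*n
    w=lambda *k:q(proj(c,P(*k)))
    return np.array([*(w(16,16,28)-[142,205]),*(w(16,-16,28)-[348,205]),w(22,0,28)[1]-158,w(22,0,0)[1]-82, .5*(x[2]-60)])
R=least_squares(res,[.2,5,60,0]); print(np.degrees(R.x[0]),R.x[1:],R.fun.round(1))
c0,n,e=mk(R.x); print("nose",c0,"rel TCP",c0-[468.1,232.6,213.9])
th=np.linspace(0,6.28,60); b=np.array([qs(proj(s,c0+22*np.cos(a)*e+22*np.sin(a)*Y)) for a in th]); print("side nose bbox",b.min(0),b.max(0),"obs ~640..721, ..160")
# pad centre from stand frames: top cam cross and wrist w3 cross
w3=dict(np.load("w3.npz")); t0=dict(np.load("top0.npz"))
print("pad wrist",onplane(w3,543,186,118),"pad top",onplane(t0,274.6,233.4,118))
f=c["frame"]; print("pad in side", proj(s,[517,107.5,118]))
E
```

```text
16.675509819000947 [ 3.80383326 61.93343614 -0.29196474] [-2.4 -4.7  2.4 -4.7  8.1  1.3  1. ]
nose [489.67314046 233.04236824 173.57115995] rel TCP [ 21.57314046   0.44236824 -40.32884005]
side nose bbox [645.03048334 122.26527233] [721.13875875 167.21373634] obs ~640..721, ..160
pad wrist [517.95593347 107.00623365 118.        ] pad top [516.93973723 107.52632042 118.        ]
pad in side (np.float64(275.064635043711), np.float64(160.7740715366293))
```

```bash
python3 -m pendant '[{"linear":[10,50,0],"twist":0},{"linear":[10,97,-40],"twist":0},{"linear":[10,97,-90],"twist":0},{"linear":[10,97,-120],"twist":0},{"linear":[10,97,-135],"twist":0},{"linear":[10,97,-150],"twist":0},{"linear":[10,97,-154],"twist":0},{"linear":[10,97,-154],"twist":0}]'
python3 -m pendant '[{"linear":[-3,0,0],"twist":0},{"linear":[-6,0,0],"twist":0},{"linear":[-9,0,0],"twist":0},{"linear":[-11,0,0],"twist":0},{"linear":[-12.5,0,0],"twist":0},{"linear":[-12.5,0,0],"twist":0}]'
python3 -m pendant '[{"linear":[2,0,15],"twist":0},{"linear":[2,-30,60],"twist":0},{"linear":[2,-60,110],"twist":0},{"linear":[0,-97,154],"twist":0},{"linear":[0,-97,154],"twist":0},{"linear":[0,-97,154],"twist":0}]'
cat > fit.py <<'E'
from h import *
c=cap("wrist"); o=bot.get_obs(); print(o["tool_pos"],o["contact_force"])
for n,d in(("w6",dict(np.load("w6.npz"))),("now",c)):
    p=d["frame"][:,314:323].mean((1,2)); print(n,p[150:215].round().astype(int).tolist())
np.savez("w7.npz",**c)
E
python3 fit.py
```

```text
time: 17.3
tool_pos: [479.5, 329.5, 61.3]
tcp_rot: [-3.141, 0.0, -1.537]
contact_force: [1.1, -0.2, -3.6]
grip_width: 32.0
time: 18.05
tool_pos: [469.8, 329.9, 62.0]
tcp_rot: [-3.134, 0.002, -1.537]
contact_force: [10.0, -1.3, -5.2]
grip_width: 31.8
time: 18.8
tool_pos: [465.9, 232.5, 214.6]
tcp_rot: [3.141, 0.0, -1.537]
contact_force: [0.5, 0.1, -3.5]
grip_width: 31.8
[465.64480882 232.68849095 213.81721081] [-0.67637719 -0.22043739 -4.19170917]
w6 [166, 165, 165, 165, 166, 166, 166, 167, 168, 168, 169, 170, 170, 167, 153, 126, 104, 100, 100, 101, 100, 100, 100, 100, 100, 100, 100, 100, 99, 99, 99, 99, 99, 107, 118, 122, 121, 122, 122, 121, 122, 122, 121, 111, 82, 45, 23, 23, 23, 25, 25, 24, 23, 24, 26, 25, 24, 25, 25, 24, 24, 24, 25, 26, 26]
now [166, 165, 165, 165, 166, 167, 168, 168, 169, 170, 168, 156, 138, 123, 116, 111, 108, 108, 106, 105, 103, 101, 102, 102, 101, 101, 102, 101, 100, 100, 101, 107, 117, 121, 120, 121, 120, 120, 121, 121, 120, 110, 81, 44, 25, 21, 25, 23, 25, 25, 24, 23, 25, 25, 24, 23, 24, 22, 24, 26, 25, 24, 25, 23, 23]
```

```bash
python3 -m pendant '[{"linear":[5,-45,0],"twist":0},{"linear":[12,-90,0],"twist":0},{"linear":[18,-125.7,-10],"twist":0},{"linear":[18,-125.7,-28],"twist":0},{"linear":[21,-125.7,-36],"twist":0},{"linear":[24.2,-125.7,-45],"twist":0},{"linear":[24.2,-125.7,-45],"twist":0},{"linear":[24.2,-125.7,-45],"twist":0}]'
python3 - <<'E'
from h import *
s=cap("side"); np.savez("s8.npz",**s); c=cap("wrist"); np.savez("w8.npz",**c); o=bot.get_obs(); print(o["tool_pos"],o["contact_force"])
u,v=map(int,proj(s,[517,107,118])); x0,y0=u-32,v-42; print(x0,y0,"expected pad",proj(s,[517.2,107.3,118]),"nose",proj(s,o["tool_pos"]+[23.4,.4,-40.]))
b=cv2.resize(s["frame"][y0:y0+75,x0:x0+64],None,fx=6,fy=6,interpolation=cv2.INTER_CUBIC)
a=cv2.resize(c["frame"][90:202,260:378],None,fx=3.4,fy=3.4,interpolation=cv2.INTER_CUBIC)
im=np.zeros((450,800,3),np.uint8); im[:b.shape[0],:b.shape[1]]=cv2.convertScaleAbs(b,alpha=1.6); im[:a.shape[0],390:390+a.shape[1]]=a; cv2.imwrite("pics/s8.png",im); print(a.shape)
E
```

```text
time: 19.85
tool_pos: [490.9, 107.1, 170.0]
tcp_rot: [-3.141, -0.0, -1.536]
contact_force: [0.8, 0.0, -2.8]
grip_width: 31.7
[490.98597108 106.92981953 170.19643848] [ 0.53054406 -0.19141854 -3.32715517]
243 118 expected pad (np.float64(275.16078485156305), np.float64(160.79424072266866)) nose (np.float64(273.8473461690636), np.float64(156.79195015600087))
(381, 401, 3)
```

View pics/s8.png

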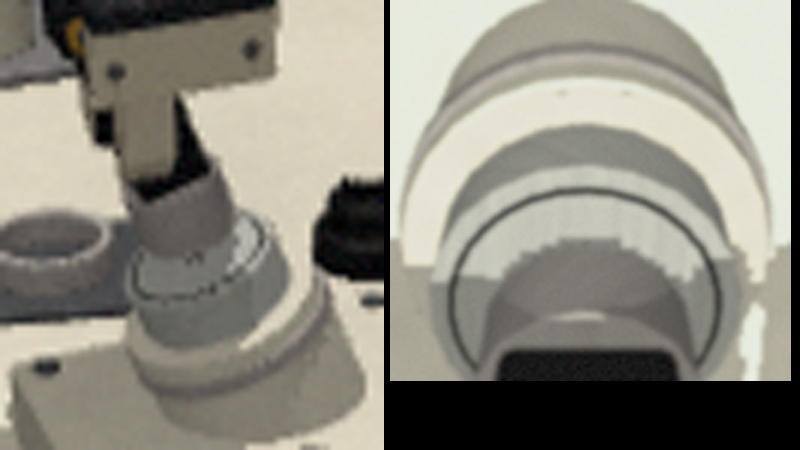

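The left panel has the nose hovering just over the pad, with parallel tilts; its corners are at (135,245) and (232,210), and the pad cross at about (195,258) matches the prediction. In the right panel the ring spans x 448–721 with its back at row 188. The nose spans x 482–693 with its back at row 240. Numeric check in the wrist frame:

```bash
python3 - <<'E'
from h import *
c=dict(np.load("w8.npz")); p=lambda u,v:(260+(u-390+.5)/3.4-.5,90+(v+.5)/3.4-.5)
r=onplane(c,*p(585,188),118+30*np.sin(.35)); n=onplane(c,*p(587,240),130.1+22*np.sin(.32))
pc=r-[30*np.cos(.35),0,0]; nc=n-[22*np.cos(.32),0,0]; print("pad c",pc,"nose c",nc,"nose-pad",nc-pc)
print("wanted nose-pad at hover along n: ",12.1*np.sin(-.35))
L,R=[onplane(c,*p(u,300),118) for u in(448,721)]; print("ring lat",L[1],R[1],(L[1]+R[1])/2)
E
```

```text
pad c [517.85636417 109.08377178 128.28693422] nose c [515.79286362 108.35557576 137.02046433] nose-pad [-2.06350055 -0.72819602  8.73353011]
wanted nose-pad at hover along n:  -4.149063470210961
ring lat 138.6015335690897 78.08536214302165 108.34344785605568
```

```bash
python3 -m pendant '[{"linear":[0.4,0.5,-4],"twist":0},{"linear":[1.7,0.5,-7.5],"twist":0},{"linear":[2.6,0.5,-10],"twist":0},{"linear":[3.1,0.5,-11.3],"twist":0},{"linear":[3.1,0.5,-11.3],"twist":0},{"linear":[3.1,0.5,-11.3],"twist":0}]'
python3 -m pendant '[{"linear":[0.7,0,-1.9],"twist":0},{"linear":[0.7,0,-1.9],"twist":0},{"linear":[0.7,0,-1.9],"twist":0}]'
python3 -m pendant '[{"linear":[0.7,0,-1.9],"twist":0},{"linear":[0.7,0,-1.9],"twist":0},{"linear":[0.7,0,-1.9],"twist":0}]'
```

```text
time: 20.7
tool_pos: [494.0, 107.2, 158.5]
tcp_rot: [-3.141, -0.0, -1.537]
contact_force: [0.4, -0.2, -3.0]
grip_width: 32.0
time: 21.08
tool_pos: [494.7, 107.2, 156.7]
tcp_rot: [-3.141, -0.0, -1.537]
contact_force: [-0.9, 0.1, -2.5]
grip_width: 31.9
time: 21.45
tool_pos: [495.4, 107.2, 154.8]
tcp_rot: [-3.141, -0.0, -1.537]
contact_force: [-1.2, -1.0, 0.3]
grip_width: 31.7
```

```bash
cat > f.py <<'E'
from h import *
F=[]
for i in range(6): bot.capture("side"); o=bot.get_obs(); F.append(o["contact_force"])
print(o["tool_pos"],np.mean(F,0),np.std(F,0),o["grip_width"],o["moment"],o["time"])
E
python3 f.py; python3 -m pendant '[{"linear":[0.7,0,-1.9],"twist":0},{"linear":[0.7,0,-1.9],"twist":0}]'; python3 f.py
```

```text
[495.43462942 107.20180455 154.72608987] [-0.31455435  0.32310599  0.05354312] [0.26747871 0.43895093 0.41504573] 31.743680676105555 [0.00158751 0.10628674 0.02318608] 21.75
time: 22.0
tool_pos: [496.1, 107.3, 152.7]
tcp_rot: [-3.141, -0.0, -1.537]
contact_force: [-0.7, 0.3, 0.1]
grip_width: 31.5
[496.10626128 107.2377369  152.83374785] [-0.55165002  0.26336915  1.17803602] [0.49445465 0.36558099 0.35328762] 31.963838893426146 [0.06811476 0.06893597 0.05485009] 22.3
```

```bash
python3 - <<'E'
from h import *
c=cap("wrist"); p=c["frame"][:,314:323].mean((1,2)); print("from 110",p[110:200].round().astype(int).tolist())
ring=onplane(c,318,0,1)
s=cap("side"); a=np.load("s8.npz")["frame"].astype(int); d=abs(a-s["frame"]).max(2)
for n,q in dict(jar=(272,322),weight=(364,167),puck=(310,157),pinpointer=(300,225)).items(): print(n,(d[q[1]-12:q[1]+12,q[0]-8:q[0]+15]>25).sum())
s0=np.load("side0.npz")["frame"].astype(int); d=abs(s0-s["frame"]).max(2)
for n,q in dict(jar=(272,322),weight=(364,167)).items(): print("since start",n,(d[q[1]-25:q[1]+25,q[0]-20:q[0]+20]>30).sum())
E
```

```text
from 110 [123, 134, 158, 174, 172, 164, 158, 157, 161, 178, 209, 225, 225, 223, 222, 222, 223, 223, 223, 224, 224, 224, 224, 211, 170, 139, 134, 135, 136, 136, 137, 137, 137, 137, 144, 168, 191, 195, 193, 193, 189, 161, 102, 98, 153, 188, 196, 195, 195, 195, 192, 176, 147, 124, 119, 120, 120, 120, 120, 120, 120, 121, 120, 120, 120, 121, 120, 120, 119, 118, 122, 144, 168, 165, 137, 120, 120, 120, 121, 121, 120, 111, 81, 44, 24, 23, 25, 23, 24, 25]
jar 0
weight 0
puck 0
pinpointer 0
since start jar 0
since start weight 0
```

```bash
python3 -c "
from plant import bot
print(bot.close_job(), bot.get_obs()['contact_force'])"
```

```text
the job is handed in; nothing more can be done
the job is handed in; nothing more can be done
```

I swung the lever to the pinned notch (the left one, 1.85 rad) and let go, then lifted the probe and pressed it on the pad. I handed the job in at about 22.5 s while still holding it there. No verdict was reported.

The pendant cannot tilt the tool, so I leaned the probe in the jaws by nudging its nose against the rim of its cup. This took three nudges.

| Last check | Measured | Limit |
|---|---|---|
| Pointer in notch, seen right after release | pivot, knob and pin in line within about 1° | about ±7 mm at the tip |
| Pointer area during the final press | unchanged in the side image | – |
| Push on the pad | about 4.8 N | 1.5–9 N |
| Pad travel (from the force) | about 6 mm | 2.5–9.5 mm |
| Nose off pad centre | about 2 mm, towards the back | 8 mm |
| Probe axis against pad normal | about 2° off (18° lean, 20° wanted), uncertain by about 1.5° | 6.9° |

- **Bystanders:** the jar and weight were unchanged in the side image since the start. The puck I only compared over the final press.
- **Disagreements:** the wrist and top cameras differed by about 3 mm in x. The tilt is the least certain figure: its last value was scaled from how far the image edges moved rather than refitted.

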